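# Push the prepared die out of a printed dental model

## Robot

A 6-joint arm with a two-finger parallel gripper is mounted at the origin on the work surface. World frame = base frame: x ahead of the robot, y to its left, z up, the work surface at z = 0. Lengths are in m, angles in rad, forces in N, time in s.
With the tool pointing down it reaches from about 0.375 to 0.9 m from the base axis. Payload 3.1 kg.
Tool frame: the origin (TCP) lies on the centre line of the jaws, within the pads' length; the fingertips stand 14 mm ahead of it and the grasp point (between the pads) lies 5 mm behind it; z points along the fingers, y is the direction in which the jaws open and shut (so a half turn about z gives the same grasp; the last joint's range is limited). The gripper opens to 87 mm and grips with 3 to 60 N. Pads are 19 mm wide; open, the fingers measure 117 mm over their backs; the gripper's body (75 mm by 190 mm) begins 51 mm behind the grasp point.
Start: joints at [-1.496, 0.527, 1.433, -0, 1.181, -0.178], TCP at [0.157, -0.605, 0.237] pointing down, gripper open.
Joint ranges: [-3.08, 3.08], [-0.75, 2.2], [0.22, 2.44], [-1.43, 4.57], [0, 2.65], [-2.85, 2.85]. Speed limits (rad/s): [2.79, 2.79, 3.14, 3.14, 3.14, 3.14].

## Interface

Orientations are given as a 3x3 rotation matrix whose columns are the frame's x, y, z axes.
In Python, from cell import manip, imaging, job gives the robot as it stands. The module is installed in compiled form; this text tells all that it offers.
- The arm moves only by the tool move_arm, never from a script. Its arguments are lists of equal length, an entry for each row: "xyz": the shift along the tool's x, y, z in mm, a list of three; "delta_rot": the turn, a rotation vector about the tool's x, y, z in rad, a list of three; "grip": the finger opening in mm, from 0 to 87. A call has 1 to 12 rows; each row is the pose to reach, as a shift and turn from the pose commanded when the call began, along the tool's axes at that moment; what a row does not reach only later rows make up. A row lasts 1/12 s, in which the tool goes at most 41.7 mm and 7.16 degrees, less where a joint would pass 70% of its speed; a pose out of reach is approached as far as the arm can. A call with a gripper value outside its range is refused whole. The fingers move at their own pace and stop on an object; "grip_force" is the grip in N (left out, the last holds). Time passes only in rows, so rows that repeat a pose let the fingers close. It gives the time, the measured TCP pose, the force and the opening at its end, in the units of the state.
- manip.observe(): the state, without advancing time (a new reading comes with each control period).
- imaging.snapshot(name): name is "scene" or "top" or "wrist"; returns a dict with "pixels" (420x560x3 uint8, blue, green, red), "fx", "fy", "cx", "cy" (pixels), "T" (4x4, takes a point from camera to world coordinates); the wrist camera has in their place "mount" (4x4, takes a point from camera to tool coordinates, whose origin is the TCP and whose axes are the flange's). Camera axes: x right, y down, z forward; pixel columns grow to the right and rows downward; lengths in m; the calibration is good to about 2 mm. A picture is of the moment at which its call begins: read the wrist's pose just before it. There is no depth.
- job.finish_job(): hands the job in, once; it reports no verdict.
The state is a dict: "time": time; "q": joint angles; "joint_velocities": joint speeds; "effort": joint torques, N m; "eef_pos": TCP position; "eef_rot": TCP orientation; "wrist_force": force on the tool from outside, world axes, zero at the start; "torque": the same for the moment, N m; "grip_width": opening from 0.0 (shut) to 1.0 (fully open).
Only numpy, scipy, OpenCV 4.12 (cv2) and the standard library are available. Lean on these libraries where they do the work, as an engineer would, in place of code of your own. Each camera call takes 0.05 s, during which the arm holds its last target. There are 200 camera calls.

## Task

Push the die of the prepared tooth (the short tapered stump, not one of the full-crowned dies) up out of the printed model from underneath: carry the model to the push-out stand and lower it upright and flat onto the base so that the pin enters the hole under that die. Then take the raised die by its square shank, with the fingers never touching the prepared stump, and stand it upright on the white mixing slab. Leave the model sitting flat on the stand with the other two dies fully home, and do not disturb the other things on the bench.

Things in the scene. Friction and masses are not known exactly. Their poses are not given: they have to be found in the camera images.
- model_center (a point): Tan printed quadrant model, loose, 50 to 100 g: a straight row of teeth along its x. Base 70 (x) x 30 (y) mm with vertical sides up to 17 mm above its underside; on it a gum ridge 67 x 21 mm, its flat top 26 mm above the underside. This point is at the model's middle, 13 mm above its underside; z is up.
- model_hole (a point): Underside of the model, centre of the middle one of its three round access holes; the others are 19 mm to either side along x. Each goes up through the 6 mm thick floor of a socket on the same axis: 8.5 mm wide, countersunk to 12.5 mm over its lowest 2.5 mm. 13 mm below model_center.
- model_gum (a point): Flat gum top of the model, 13 mm above model_center. Three vertical sockets 11 (x) x 13 (y) mm, at x = -19, 0 and +19 mm, run from here 20 mm down to their floor; each holds a removable die with 0.5 mm play per side. Four fixed teeth, 7.8 (x) x 8.2 (y) mm, at x = -29, -9.5, 9.5 and 29 mm rise 7.8 mm above it.
- prep_center (a point): The prepared die, loose, same tan resin, 14 g, in one of the model's three sockets (which one varies). Shank 10 (x) x 12 (y) x 20 mm high, flush with the gum top when home; on it the prepared stump. This point is on its axis, 13 mm above its foot (half its height); when home it is 6 mm higher than model_center. Axes parallel to the model's.
- stump: The prepared stump, part of that die, not to be touched by the fingers: a round cone 6 mm high, 8.2 mm across at the foot and 6.2 mm at the top, so narrower than the shank and lower than the neighbouring teeth. Origin at its foot, in the middle of the shank's top.
- crown_a_center (a point): A removable die with a full molar crown, loose, 14 g, in another of the sockets: the same shank 10 x 12 x 20 mm, under a crown 10.2 (x) x 10.6 (y) x 8 mm. This point is on its axis, 14 mm above its foot (half its height); when home it is 7 mm higher than model_center.
- crown_b_center (a point): The second full-crowned die, the same in all respects, in the remaining socket.
- stand: Push-out stand, fixed on the bench: a flat steel base 130 (x) x 70 (y) mm with its top 10 mm above the bench, and one upright steel pin, 5 mm thick and 20 mm tall, in the middle of it. Origin under the base's centre, z up. The model may sit on it at any yaw.
- pin_tip (a point): Top of the stand's pin, on its axis, 30 mm above the bench and 20 mm above the base. With the model flat on the base the pin holds the die 14 mm above its seat, 6 mm of its shank still in the socket.
- slab: White glazed mixing slab, fixed, 90 (x) x 70 (y) x 10 mm thick. Origin under its centre on the bench, z up.
- bur_block: Bystander, loose: white block 50 (x) x 110 (y) x 38 mm with burs standing in it, 80 mm high in all, on the far side of the stand. Origin at the centre of its underside.
- bottle: Bystander, loose: small brown bottle with black cap, 28 mm across, 56 mm high, beside the stand. Origin at the centre of its underside.
- cast: Bystander, loose: stone cast of a whole dental arch, 62 x 64 mm, 32 mm high. Origin near the centre of its underside.
- handpiece: Bystander, loose: black handpiece lying along x on a low rest; 162 mm long (from x = -70 to +92 mm), 50 mm wide, 52 mm high. Origin under the rest's centre.
There are look-alikes about, which are no part of the job. Several things look just like the slab: the one meant starts farthest to the robot's left.

How it is judged:
By the outcome, as a careful person would: the job done as asked, in the order asked, and still so for the second after the job is handed in, with the robot touching nothing.
It also fails if it takes over 58 s, if anything falls off the work surface, if the arm or the gripper's body presses on something with over 40 N, if the wrist force passes 120 N, or if a joint passes its speed limit or range.

## Working session

There is one attempt and no reset: what is moved stays moved. The work goes in short steps, Python scripts to look and compute and a tool call to move; the robot and the scene stay as the last step left them, time stands still between calls to the robot, and variables do not carry over. Pictures are saved under pics/ and viewed, about 8 in all and at most 12, crops included, and the job is handed in when it is done.

Besides the shell and the picture viewer there is one more tool, called as name(argument=value, ...), one argument or row to a line, values as JSON. move_arm: Moves the arm, as the interface text tells. Its arguments: {"type":"object","properties":{"xyz":{"type":"array","items":{"type":"array","items":{"type":"number"}}},"delta_rot":{"type":"array","items":{"type":"array","items":{"type":"number"}}},"grip":{"type":"array","items":{"type":"number"}},"grip_force":{"type":"number"}},"required":["xyz","delta_rot","grip"]}

```bash
mkdir -p pics; cat > h.py <<'E'
import numpy as np, cv2
from cell import manip, imaging, job
def snap(name):
    s=manip.observe(); d=imaging.snapshot(name)
    if name=="wrist":
        W=np.eye(4); W[:3,:3]=s["eef_rot"]; W[:3,3]=s["eef_pos"]; d["T"]=W@np.array(d["mount"])
    d["T"]=np.array(d["T"]); return d
def ray(d,u,v,z):
    T=d["T"]; r=T[:3,:3]@np.array([(u-d["cx"])/d["fx"],(v-d["cy"])/d["fy"],1.]); o=T[:3,3]
    return o+r*(z-o[2])/r[2]
def proj(d,p):
    q=np.linalg.inv(d["T"])@np.append(p,1.); return np.array([d["fx"]*q[0]/q[2]+d["cx"],d["fy"]*q[1]/q[2]+d["cy"]])
E
python3 - <<'E'
from h import *
import pickle
for n in("scene","top"):
    d=snap(n); pickle.dump(d,open(n+".pkl","wb")); cv2.imwrite(f"pics/{n}0.png",d["pixels"]); print(n,d["fx"],d["cx"],d["cy"],d["T"].round(3).tolist())
s=manip.observe(); print(s["time"],s["eef_pos"],np.round(s["eef_rot"],3).tolist(),s["grip_width"])
print(imaging.snapshot("wrist")["mount"])
E
```

```text
scene 407.636097722111 273.57361034363026 210.6331179362886 [[-0.57, 0.433, -0.698, 1.153], [0.821, 0.324, -0.47, 0.326], [0.023, -0.841, -0.54, 0.56], [0.0, 0.0, 0.0, 1.0]]
top 412.5398640187537 281.5888431295538 205.48629071129793 [[-0.027, -0.99, 0.137, 0.365], [-1.0, 0.028, 0.004, -0.121], [-0.008, -0.137, -0.991, 1.133], [0.0, 0.0, 0.0, 1.0]]
0.1 [ 0.15689489 -0.60433399  0.23568035] [[0.968, 0.251, -0.0], [0.251, -0.968, 0.002], [0.0, -0.002, -1.0]] 1.0008312637335817
[[-5.53647829e-04 -9.55640402e-01 -2.94535423e-01  7.99555797e-02]
 [ 9.99999818e-01 -4.58128511e-04 -3.93302824e-04 -1.95944627e-04]
 [ 2.40920994e-04 -2.94535587e-01  9.55640481e-01 -1.48044738e-01]
 [ 0.00000000e+00  0.00000000e+00  0.00000000e+00  1.00000000e+00]]
```

View pics/top0.png

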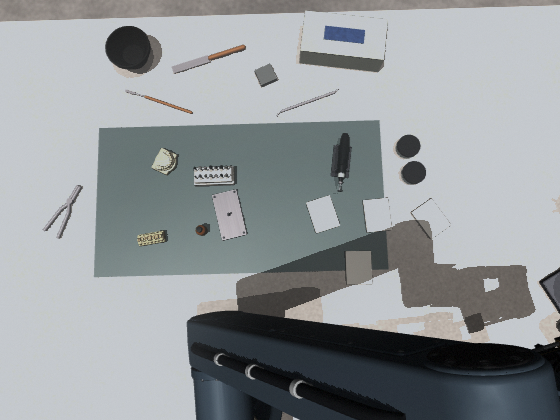

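View pics/scene0.png

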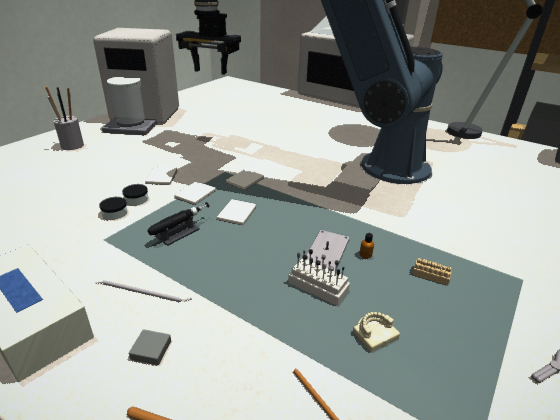

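The top view shows the tan model at (151,238), the stand with its pin at (229,214), the bottle at (201,230), the bur block at (213,175) and the cast at (165,160). The slab look-alikes are at (323,214), (377,215), (431,217) and a greyish one at (358,267). The one farthest left (+y) is (323,214), so that's the slab.

```bash
python3 - <<'E'
from h import *
import pickle
d=pickle.load(open("top.pkl","rb")); im=d["pixels"]; hsv=cv2.cvtColor(im,cv2.COLOR_BGR2HSV)
def rect(name,box,fn,z):
    x0,y0,x1,y1=box; m=np.zeros(im.shape[:2],np.uint8); m[y0:y1,x0:x1]=fn[y0:y1,x0:x1].astype(np.uint8)*255
    n,l,st,c=cv2.connectedComponentsWithStats(m); k=1+np.argmax(st[1:,4]); 
    pts=np.argwhere(l==k)[:,::-1]
    P=np.array([ray(d,u,v,z)[:2] for u,v in pts])
    r=cv2.minAreaRect((P*1000).astype(np.float32)); print(name,len(P),np.round(r[0],1),np.round(r[1],1),round(r[2],1), np.round(cv2.boxPoints(r)).tolist())
S=hsv[...,1].astype(int);V=hsv[...,2].astype(int);H=hsv[...,0]
print(hsv[238,151],hsv[200,225],hsv[214,323],hsv[250,120],hsv[267,358])
rect("model",(125,220,180,255),(H<40)&(S>40)&(V>60),.02)
rect("stand",(208,185,255,245),(V>95)&(S<60),.01)
rect("slab",(300,190,345,240),(V>150)&(S<60),.01)
rect("slab2",(355,190,398,240),(V>150)&(S<60),.01)
print("pin",ray(d,229,213,.03)); print("bottle",ray(d,201,230,.05)); print("bur",ray(d,213,175,.04)); print("cast",ray(d,165,160,.03))
E
```

```text
[21 50 71] [143   6 171] [103  11 201] [ 88  25 133] [ 18  20 130]
model 286 [439.8 240.3] [29.9 72.6] 8.5 [[420.0, 274.0], [430.0, 202.0], [460.0, 207.0], [449.0, 278.0]]
stand 2690 [499.6  23.6] [127.5 163.5] 89.0 [[417.0, -39.0], [580.0, -42.0], [582.0, 86.0], [419.0, 89.0]]
slab 808 [ 494.4 -227.9] [89.  68.1] 16.1 [[442.0, -208.0], [461.0, -273.0], [547.0, -248.0], [528.0, -183.0]]
slab2 1125 [ 499.1 -386.7] [ 94.6 113.1] 88.4 [[441.0, -432.0], [554.0, -435.0], [557.0, -341.0], [444.0, -338.0]]
pin [0.5009086  0.02581127 0.03      ]
bottle [0.45540876 0.09733506 0.05      ]
bur [0.6044348  0.06684243 0.04      ]
cast [0.65242913 0.20039454 0.03      ]
```

move_arm(
  xyz=[
    [382,-267,30],
    [382,-267,30],
    [382,-267,30],
    [382,-267,30],
    [382,-267,30],
    [382,-267,30],
    [382,-267,30],
    [382,-267,30],
    [382,-267,30],
    [382,-267,30],
    [382,-267,30],
    [382,-267,30],
  ],
  delta_rot=[
    [0,0,-0.1],
    [0,0,-0.2],
    [0,0,-0.3],
    [0,0,-0.4],
    [0,0,-0.5],
    [0,0,-0.6],
    [0,0,-0.7],
    [0,0,-0.8],
    [0,0,-0.9],
    [0,0,-1.0],
    [0,0,-1.1],
    [0,0,-1.2],
  ],
  grip=[70,70,70,70,70,70,70,70,70,70,70,70],
  grip_force=20,
)

```text
time: 1.15
eef_pos: [0.4621, -0.2454, 0.206]
eef_rot: [[0.107, 0.994, 0.0], [0.994, -0.107, 0.003], [0.003, 0.0, -1.0]]
wrist_force: [0.6, -0.2, 0.7]
grip_width: 0.808
```

move_arm(
  xyz=[
    [480,-74,96],
    [480,-74,96],
    [480,-74,96],
    [480,-74,96],
    [480,-74,96],
    [480,-74,96],
    [480,-74,96],
    [480,-74,96],
    [480,-74,96],
    [480,-74,96],
    [480,-74,96],
    [480,-74,96],
  ],
  delta_rot=[
    [0,0,-0.1],
    [0,0,-0.2],
    [0,0,-0.245],
    [0,0,-0.245],
    [0,0,-0.245],
    [0,0,-0.245],
    [0,0,-0.245],
    [0,0,-0.245],
    [0,0,-0.245],
    [0,0,-0.245],
    [0,0,-0.245],
    [0,0,-0.245],
  ],
  grip=[70,70,70,70,70,70,70,70,70,70,70,70],
)

```text
time: 2.15
eef_pos: [0.4416, 0.2372, 0.11]
eef_rot: [[-0.128, 0.992, -0.0], [0.992, 0.128, 0.0], [0.0, -0.0, -1.0]]
wrist_force: [1.5, 0.3, -0.4]
grip_width: 0.805
```

move_arm(
  xyz=[
    [0,0,0],
    [0,0,0],
    [0,0,0],
  ],
  delta_rot=[
    [0,0,0],
    [0,0,0],
    [0,0,0],
  ],
  grip=[70,70,70],
)

```text
time: 2.4
eef_pos: [0.4419, 0.2345, 0.1104]
eef_rot: [[-0.129, 0.992, -0.001], [0.992, 0.129, -0.001], [-0.0, -0.001, -1.0]]
wrist_force: [-0.1, -0.2, -0.9]
grip_width: 0.807
```

```bash
python3 - <<'E'
from h import *
import pickle
d=snap("wrist"); pickle.dump(d,open("w1.pkl","wb")); cv2.imwrite("pics/w1.png",d["pixels"]); print(d["fx"])
s=manip.observe(); print(s["time"],s["eef_pos"],np.round(s["eef_rot"],4).tolist(),s["q"])
E
```

```text
335.4038286240667
2.45 [0.4421915  0.23388656 0.11059429] [[-0.127, 0.9919, -0.0004], [0.9919, 0.127, -0.0004], [-0.0004, -0.0004, -1.0]] [ 2.62944020e-01  5.63759907e-01  1.85456180e+00 -4.59984774e-04
  7.23720424e-01  1.35951761e-01]
```

View pics/w1.png

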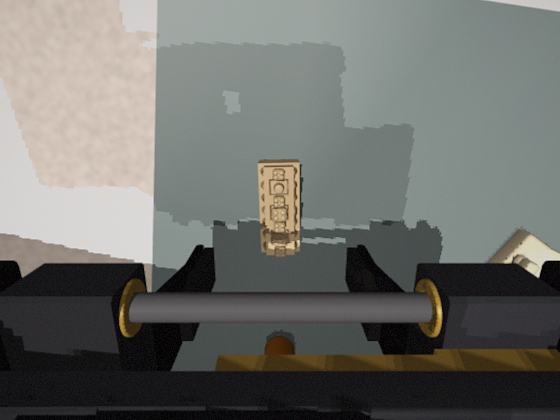

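```bash
python3 - <<'E'
from h import *
import pickle
d=pickle.load(open("w1.pkl","rb")); im=d["pixels"]
cv2.imwrite("pics/w1c.png",cv2.resize(im[150:262,235:325],None,fx=5.3,fy=5.3,interpolation=cv2.INTER_CUBIC))
hsv=cv2.cvtColor(im,cv2.COLOR_BGR2HSV); H,S,V=[hsv[...,i].astype(int) for i in range(3)]
m=((H<35)&(S>50)).astype(np.uint8); m[:150]=0; m[265:]=0; m[:,:235]=0; m[:,325:]=0
pts=np.argwhere(m)[:,::-1]; print(pts.min(0),pts.max(0))
for z in(.0,.017,.026):
  print(z,*[ (ray(d,u,v,z)[:2]*1000).round(1) for u,v in((258,160),(300,160),(279,186),(261,254),(301,254))])
print("cam",d["T"][:3,3], proj(d,manip.observe()["eef_pos"]))
E
```

```text
[258 159] [299 256]
0.0 [418.6 272. ] [450.7 276.2] [437.3 253.7] [429.7 193.5] [463.1 197.8]
0.017 [419.3 274.9] [449.4 278.7] [436.8 257.7] [429.8 201.5] [460.9 205.5]
0.026 [419.8 276.4] [448.7 280.1] [436.6 259.9] [429.8 205.7] [459.8 209.6]
cam [0.43050598 0.31484948 0.25839996] [282.87201269 278.18177747]
```

View pics/w1c.png

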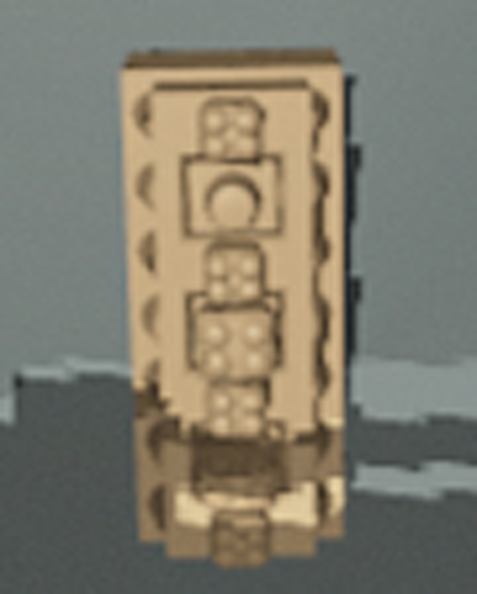

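```bash
cat >> h.py <<'E'
def go(p,yaw_deg):
    s=manip.observe(); R=np.array(s["eef_rot"]); y=np.degrees(np.arctan2(R[1,0],R[0,0]))
    print("t",round(s["time"],2),"pos",np.round(s["eef_pos"],4),"yaw",round(y,2),"-> shift mm",(R.T@(np.array(p)-s["eef_pos"])*1000).round(1),"rz",round(-np.radians((yaw_deg-y+180)%360-180),4),"F",np.round(s["wrist_force"],1),"g",round(s["grip_width"]*87,1))
E
python3 - <<'E'
from h import *
import pickle
d=pickle.load(open("w1.pkl","rb"))
f=lambda a,b,z:ray(d,235+a/5.3-.4,150+b/5.3-.4,z)
C=np.array([f(122,70,.017),f(343,70,.017),f(345,537,.017),f(140,541,.017)])[:,:2]
print((C*1000).round(1), [np.linalg.norm(C[i]-C[i-1])*1000 for i in range(4)])
c=C.mean(0); a=(C[0]+C[1]-C[2]-C[3]); yaw=np.degrees(np.arctan2(a[1],a[0]))
print("centre",c,"yaw",yaw,"sockets",[c+k*.019*a/np.linalg.norm(a) for k in(-1,0,1)],"stump",f(233,203,.032))
go([c[0],c[1],.017],yaw)
E
```

```text
[[419.3 272.8]
 [449.2 276.7]
 [459.5 208. ]
 [429.5 203.5]] [np.float64(70.0834058915689), np.float64(30.156297794693813), np.float64(69.42901369291447), np.float64(30.345500042030817)]
centre [0.43939515 0.24024307] yaw 98.49314959216369 sockets [array([0.44220128, 0.22145143]), array([0.43939515, 0.24024307]), array([0.43658902, 0.25903471])] stump [0.4362947  0.25989141 0.032     ]
t 2.45 pos [0.4422 0.2339 0.1106] yaw 97.3 -> shift mm [ 6.7 -1.9 93.6] rz -0.0209 F [-0.1 -0.7 -0.2] g 69.9
```

move_arm(
  xyz=[
    [7,-2,30],
    [7,-2,60],
    [7,-2,80],
    [7,-2,93],
    [7,-2,93],
    [7,-2,93],
    [7,-2,93],
    [7,-2,93],
    [7,-2,93],
    [7,-2,93],
    [7,-2,93],
    [7,-2,93],
  ],
  delta_rot=[
    [0,0,-0.021],
    [0,0,-0.021],
    [0,0,-0.021],
    [0,0,-0.021],
    [0,0,-0.021],
    [0,0,-0.021],
    [0,0,-0.021],
    [0,0,-0.021],
    [0,0,-0.021],
    [0,0,-0.021],
    [0,0,-0.021],
    [0,0,-0.021],
  ],
  grip=[70,70,60,50,40,34,26,24,24,24,24,24],
  grip_force=25,
)

```text
time: 3.45
eef_pos: [0.4399, 0.2414, 0.0186]
eef_rot: [[-0.149, 0.989, 0.002], [0.989, 0.149, 0.0], [-0.0, 0.002, -1.0]]
wrist_force: [0.1, -2.5, 6.6]
grip_width: 0.338
```

```bash
python3 - <<'E'
from h import *
go([.4394,.2402,.017],98.5)
E
```

```text
t 3.45 pos [0.4399 0.2414 0.0186] yaw 98.56 -> shift mm [-1.1 -0.7  1.6] rz 0.001 F [ 0.1 -2.5  6.6] g 29.4
```

move_arm(
  xyz=[
    [0,0,-20],
    [0,0,-60],
    [0,0,-100],
    [-25,-4,-102],
    [-50,-8,-102],
    [-75,-12,-102],
    [-100,-16,-102],
    [-125,-20,-102],
    [-150,-24,-102],
    [-175,-27,-102],
    [-200,-30,-102],
    [-219,-33,-102],
  ],
  delta_rot=[
    [0,0,0],
    [0,0,0],
    [0,0,0.05],
    [0,0,0.16],
    [0,0,0.28],
    [0,0,0.4],
    [0,0,0.52],
    [0,0,0.64],
    [0,0,0.76],
    [0,0,0.88],
    [0,0,1.0],
    [0,0,1.12],
  ],
  grip=[24,24,24,24,24,24,24,24,24,24,24,24],
)

```text
time: 4.45
eef_pos: [0.4392, 0.0185, 0.1196]
eef_rot: [[0.829, 0.559, 0.0], [0.559, -0.829, -0.0], [0.0, 0.0, -1.0]]
wrist_force: [-0.0, 0.3, -1.3]
grip_width: 0.342
```

move_arm(
  xyz=[
    [0,0,0],
    [0,0,0],
    [0,0,0],
    [0,0,0],
    [0,0,0],
    [0,0,0],
    [0,0,0],
  ],
  delta_rot=[
    [0,0,0.12],
    [0,0,0.24],
    [0,0,0.36],
    [0,0,0.442],
    [0,0,0.442],
    [0,0,0.442],
    [0,0,0.442],
  ],
  grip=[24,24,24,24,24,24,24],
)

```text
time: 5.03
eef_pos: [0.439, 0.0202, 0.1196]
eef_rot: [[0.987, 0.159, -0.0], [0.159, -0.987, 0.0], [-0.0, -0.0, -1.0]]
wrist_force: [0.7, 0.4, -1.3]
grip_width: 0.339
```

```bash
python3 - <<'E'
from h import *
import pickle
d=snap("wrist"); pickle.dump(d,open("w2.pkl","wb")); cv2.imwrite("pics/w2.png",d["pixels"][:,100:480])
go([.482,.023,.12],9)
E
```

```text
t 5.08 pos [0.4391 0.0201 0.1196] yaw 9.14 -> shift mm [42.8  4.  -0.4] rz 0.0025 F [ 0.6 -0.2 -1.3] g 29.7
```

View pics/w2.png

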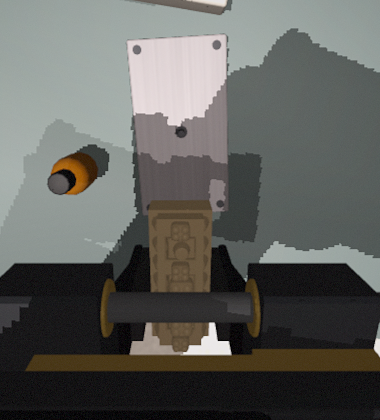

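```bash
python3 - <<'E'
from h import *
import pickle
d=pickle.load(open("w2.pkl","rb")); im=d["pixels"]
a=im[100:160,250:310]; b=im[215:315,230:330]
A=cv2.resize(a,(500,500),interpolation=cv2.INTER_CUBIC); B=cv2.resize(b,None,fx=5,fy=5,interpolation=cv2.INTER_CUBIC); B=cv2.convertScaleAbs(B,alpha=1.6)
out=np.hstack([cv2.resize(A,(400,400)),cv2.resize(B,(400,400))]); cv2.imwrite("pics/w2c.png",out)
g=cv2.cvtColor(im,cv2.COLOR_BGR2GRAY); m=(g<70).astype(np.uint8); m[:118]=0;m[145:]=0;m[:,:268]=0;m[:,295:]=0
n,l,st,c=cv2.connectedComponentsWithStats(m); print(st[1:],c[1:])
E
```

```text
[[275 126  12  12  95]] [[280.71578947 131.52631579]]
```

View pics/w2c.png

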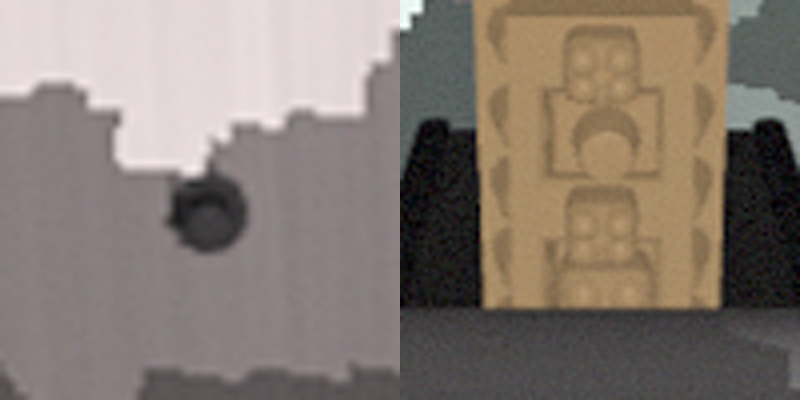

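```bash
python3 - <<'E'
from h import *
import pickle
d=pickle.load(open("w2.pkl","rb")); im=d["pixels"]
pin=ray(d,281,132.8,.03); st=ray(d,281.5,252.5,.133); print("pin",pin,"stump",st)
s=manip.observe(); R=np.array(s["eef_rot"]); print("stump in tool mm",R.T@(st-s["eef_pos"])*1000,"pin in tool",R.T@(pin-s["eef_pos"])*1000)
# base edges of plate
print([ (ray(d,100+u,v,.01)[:2]*1000).round(1) for u,v in((127,41),(227,35),(229,213))])
# predicted holding: model edges
print("far edge", [ (R.T@(ray(d,230+(u-400)/4,215+v/4,.118)-s["eef_pos"])*1000).round(1) for u,v in((475,5),(727,5),(483,300),(722,300))])
dt=pickle.load(open("top.pkl","rb")); print("top view of pin predicted px",proj(dt,pin))
g=cv2.cvtColor(dt["pixels"],cv2.COLOR_BGR2GRAY)[205:222,222:238]; print(g)
E
```

```text
pin [0.49946801 0.0293221  0.03      ] stump [0.4568668  0.02249479 0.133     ]
stump in tool mm [ 17.92902767   0.50267557 -13.42566636] pin in tool [61.08530569  0.53612001 89.56952603]
[array([553.8,  76.2]), array([568.5,   8.1]), array([441.5, -19.4])]
far edge [array([ 29.6, -14.9,   1.6]), array([29.6, 14.8,  1.6]), array([ -9.6, -14.9,   1.6]), array([-9.6, 15.2,  1.6])]
top view of pin predicted px [227.7033407  213.56652924]
[[171 171 172 169 170 168 173 175 169 172 172 173 173 174 172 171]
 [171 171 172 169 170 169 172 176 170 173 173 170 170 175 172 172]
 [171 169 171 170 170 171 172 175 172 172 173 173 173 175 174 173]
 [170 172 172 172 170 172 171 174 177 171 173 172 172 174 176 171]
 [170 172 169 173 172 171 172 176 176 173 174 174 172 173 175 174]
 [168 173 171 172 171 172 173 178 177 171 175 175 171 171 180 172]
 [173 174 172 171 174 173 174 175 177 172 173 176 175 172 177 175]
 [173 173 172 173 173 174 134 171  97  83 169 175 173 172 173 176]
 [173 172 173 170 175  98  79  44  61  84 166 176 174 173 174 177]
 [175 174 173 171 175 102  60  42  87 174 173 176 175 173 173 181]
 [175 175 174 171 173 110  67  57 119 176 174 175 176 175 172 178]
 [175 173 174 176 174 174 151 175 179 179 177 176 176 175 172 178]
 [175 173 175 175 174 175 175 177 177 178 178 176 177 176 172 177]
 [176 175 174 174 174 177 173 177 178 181 181 176 178 176 173 173]
 [178 176 174 175 175 175 176 177 177 179 182 176 178 177 173 173]
 [177 180 177 176 175 178 176 177 177 178 180 177 176 178 174 174]
 [179 179 176 178 175 175 177 176 180 180 180 180 175 179 177 173]]
```

```bash
python3 - <<'E'
from h import *
import pickle
d=pickle.load(open("top.pkl","rb")); im=d["pixels"]; hsv=cv2.cvtColor(im,cv2.COLOR_BGR2HSV); 
def fit(d,m,z,box):
    x0,y0,x1,y1=box; M=np.zeros(m.shape,np.uint8); M[y0:y1,x0:x1]=m[y0:y1,x0:x1]*255
    M=cv2.morphologyEx(M,cv2.MORPH_OPEN,np.ones((3,3)))
    n,l,st,c=cv2.connectedComponentsWithStats(M); k=1+np.argmax(st[1:,4]); P=np.argwhere(l==k)[:,::-1]
    r=cv2.minAreaRect((np.array([ray(d,u,v,z)[:2] for u,v in P])*1000).astype(np.float32)); print(st[k],np.round(r[0],1),np.round(r[1],1),round(r[2],1))
H,S,V=[hsv[...,i] for i in range(3)]
fit(d,((V>140)&((H>125)|(S<4))).astype(np.uint8),.01,(205,180,256,250))
b,g,r=[im[...,i].astype(int) for i in range(3)]
fit(d,((r-g>2)&(V>120)).astype(np.uint8),.01,(205,186,256,250))
d=pickle.load(open("w2.pkl","rb")); im=d["pixels"]; b,g,r=[im[...,i].astype(int) for i in range(3)]
fit(d,((r-g>1)).astype(np.uint8),.01,(215,20,345,198))
d=pickle.load(open("scene.pkl","rb")); g=cv2.cvtColor(d["pixels"],cv2.COLOR_BGR2GRAY)
print("scene pred px",proj(d,[.4995,.0293,.03]),proj(d,[.5005,.0258,.03])); print(g[232:256,316:338])
E
```

```text
[ 213  191   32   48 1080] [500.2  29.4] [127.8  68.1] 12.4
[ 213  191   32   48 1061] [499.7  29. ] [126.4  67.9] 12.4
[  227    34   102   164 15092] [504.6  30.6] [117.7  69.8] 12.3
scene pred px [327.86788614 241.51394571] [326.21930981 241.15734954]
[[131 131 116 187 189 158 134 149 188 188 184 183 184 184 173 165 146 132
  130 131 131 131]
 [132 132 133 185 190 188 186 188 191 186 185 188 190 191 191 190 188 187
  174 167 146 113]
 [130 119 191 190 193 192 192 192 188 185 188 190 190 191 192 193 193 194
  193 189 187 184]
 [131 143 187 192 193 191 192 190 187 186 188 190 192 194 194 194 194 194
  194 192 192 191]
 [ 87 187 189 193 193 192 192 189 185 187 190 189 191 195 193 194 195 194
  192 192 192 191]
 [187 190 191 193 193 193 190 187 186 189 190 190 193 194 194 194 194 192
  191 192 192 191]
 [184 190 194 193 192 193 188 186 187 190 191 192 194 194 194 194 195 193
  192 191 190 191]
 [188 191 193 192 193 190 186 186 189 190 191 193 194 193 193 195 192 192
  191 191 191 191]
 [189 191 192 192 193 189 187 188 190 190 191 193 195 194 194 193 193 191
  191 190 190 191]
 [192 19
[... 687 characters left out ...]
0  28  85 184 190 189 189 190
  189 190 191 193]
 [190 189 190 192 192 190 191 185 120  84  53  63 104 185 190 187 190 190
  190 191 192 191]
 [189 190 190 192 192 190 192 194 186 182 180 180 181 189 188 189 190 190
  190 191 192 191]
 [189 190 192 192 191 191 193 194 191 189 191 188 191 190 189 189 189 189
  190 192 190 190]
 [190 192 192 192 191 192 193 192 190 190 190 189 190 189 189 190 190 191
  192 191 190 189]
 [190 191 193 191 190 193 191 191 189 189 188 189 190 189 190 189 189 190
  192 191 189 190]
 [192 194 191 189 193 193 155 165 177 188 188 190 190 189 190 188 191 190
  192 190 189 192]
 [178 190 191 191 194 173 108 117 128 157 188 189 189 190 188 189 189 190
  190 190 190 194]]
```

```bash
python3 - <<'E'
from h import *
go([.4822,.0256,.056],12.4)
E
```

```text
t 5.08 pos [0.4391 0.0201 0.1196] yaw 9.14 -> shift mm [43.4  1.5 63.6] rz -0.0568 F [ 0.6 -0.2 -1.3] g 29.7
```

move_arm(
  xyz=[
    [20,1,0],
    [43.4,1.5,10],
    [43.4,1.5,30],
    [43.4,1.5,50],
    [43.4,1.5,62],
    [43.4,1.5,63],
    [43.4,1.5,63],
    [43.4,1.5,63],
  ],
  delta_rot=[
    [0,0,-0.057],
    [0,0,-0.057],
    [0,0,-0.057],
    [0,0,-0.057],
    [0,0,-0.057],
    [0,0,-0.057],
    [0,0,-0.057],
    [0,0,-0.057],
  ],
  grip=[24,24,24,24,24,24,24,24],
)

```text
time: 5.75
eef_pos: [0.4826, 0.0253, 0.0569]
eef_rot: [[0.977, 0.214, 0.001], [0.214, -0.977, -0.0], [0.001, 0.0, -1.0]]
wrist_force: [0.1, -0.1, -1.6]
grip_width: 0.346
```

```bash
python3 - <<'E'
from h import *
go([.4822,.0256,.0286],12.4)
E
```

```text
t 5.75 pos [0.4826 0.0253 0.0569] yaw 12.34 -> shift mm [-0.4 -0.4 28.3] rz -0.001 F [ 0.1 -0.1 -1.6] g 30.1
```

move_arm(
  xyz=[
    [0,0,4],
    [0,0,7],
    [0,0,10],
    [0,0,13],
    [0,0,14],
    [0,0,14],
  ],
  delta_rot=[
    [0,0,0],
    [0,0,0],
    [0,0,0],
    [0,0,0],
    [0,0,0],
    [0,0,0],
  ],
  grip=[24,24,24,24,24,24],
)

```text
time: 6.25
eef_pos: [0.4822, 0.0253, 0.0423]
eef_rot: [[0.977, 0.213, -0.0], [0.213, -0.977, 0.0], [-0.0, -0.0, -1.0]]
wrist_force: [0.2, -0.1, -1.1]
grip_width: 0.338
```

move_arm(
  xyz=[
    [0,0,3],
    [0,0,6],
    [0,0,9],
    [0,0,11],
    [0,0,12],
    [0,0,13],
    [0,0,13],
    [0,0,13],
  ],
  delta_rot=[
    [0,0,0],
    [0,0,0],
    [0,0,0],
    [0,0,0],
    [0,0,0],
    [0,0,0],
    [0,0,0],
    [0,0,0],
  ],
  grip=[24,24,24,24,24,24,24,24],
)

```text
time: 6.92
eef_pos: [0.4823, 0.0253, 0.0295]
eef_rot: [[0.977, 0.213, -0.0], [0.213, -0.977, 0.0], [-0.0, -0.0, -1.0]]
wrist_force: [0.2, -0.2, -1.3]
grip_width: 0.343
```

move_arm(
  xyz=[
    [0,0,0.5],
    [0,0,1],
    [0,0,1.5],
    [0,0,1.5],
  ],
  delta_rot=[
    [0,0,0],
    [0,0,0],
    [0,0,0],
    [0,0,0],
  ],
  grip=[24,24,24,24],
)

```text
time: 7.25
eef_pos: [0.4824, 0.0253, 0.0286]
eef_rot: [[0.977, 0.213, 0.001], [0.213, -0.977, -0.0], [0.001, 0.0, -1.0]]
wrist_force: [-0.5, 0.0, 4.4]
grip_width: 0.342
```

move_arm(
  xyz=[
    [0,0,0],
    [0,0,0],
    [0,0,0],
    [0,0,0],
    [0,0,-10],
    [0,0,-30],
    [0,0,-60],
    [0,0,-80],
    [0,0,-80],
    [0,0,-80],
    [0,0,-80],
  ],
  delta_rot=[
    [0,0,0],
    [0,0,0],
    [0,0,0],
    [0,0,0],
    [0,0,0],
    [0,0,0],
    [0,0,0],
    [0,0,0],
    [0,0,0],
    [0,0,0],
    [0,0,0],
  ],
  grip=[34,40,45,45,45,45,45,45,45,45,45],
)

```text
time: 8.17
eef_pos: [0.4819, 0.0254, 0.108]
eef_rot: [[0.977, 0.213, -0.0], [0.213, -0.977, 0.0], [-0.0, -0.0, -1.0]]
wrist_force: [-0.3, 0.4, -0.7]
grip_width: 0.516
```

```bash
python3 - <<'E'
from h import *
import pickle
d=snap("wrist"); pickle.dump(d,open("w3.pkl","wb")); im=d["pixels"]
t=snap("scene"); pickle.dump(t,open("s3.pkl","wb"))
u,v=proj(d,[.5,.0293,.05]); print(u,v)
a=cv2.resize(im[120:280,200:360],(480,480),interpolation=cv2.INTER_CUBIC)
u,v=map(int,proj(t,[.49,.028,.03])); print(u,v)
b=cv2.resize(t["pixels"][v-30:v+30,u-20:u+20],(320,480),interpolation=cv2.INTER_CUBIC)
cv2.imwrite("pics/w3c.png",np.hstack([a,b])); go([.5,.0293,.07],12.4)
E
```

```text
280.39679983826994 204.61730454553555
329 239
t 8.27 pos [0.4814 0.0255 0.1072] yaw 12.3 -> shift mm [19.1  0.2 37.1] rz -0.0017 F [-1.   0.8  1. ] g 45.2
```

View pics/w3c.png

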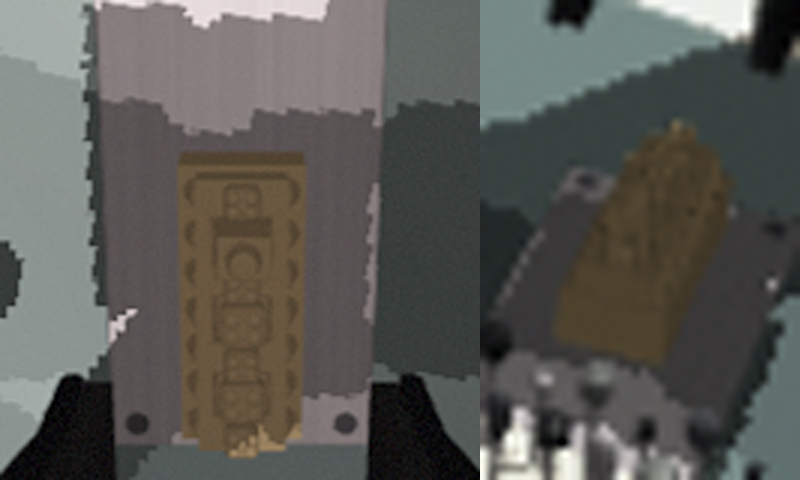

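```bash
python3 - <<'E'
from h import *
import pickle
d=pickle.load(open("w3.pkl","rb"))
p=ray(d,200+243/3-.3,120+263/3-.3,.056); print(p)
for q in((180,163),(305,163)): print(ray(d,200+q[0]/3,120+q[1]/3,.027))
go([p[0],p[1],.0535],12.4); go([.5,.0293,.0535],12.4)
E
```

```text
[0.50003954 0.02912051 0.056     ]
[0.51169547 0.04630048 0.027     ]
[0.51783927 0.01807819 0.027     ]
t 8.27 pos [0.4814 0.0255 0.1072] yaw 12.3 -> shift mm [19.1  0.4 53.6] rz -0.0017 F [-1.   0.8  1. ] g 45.2
t 8.27 pos [0.4814 0.0255 0.1072] yaw 12.3 -> shift mm [19.1  0.3 53.6] rz -0.0017 F [-1.   0.8  1. ] g 45.2
```

move_arm(
  xyz=[
    [19,0.4,0],
    [19,0.4,8],
    [19,0.4,20],
    [19,0.4,32],
    [19,0.4,44],
    [19,0.4,50],
    [19,0.4,53],
    [19,0.4,53],
    [19,0.4,53],
  ],
  delta_rot=[
    [0,0,0],
    [0,0,0],
    [0,0,0],
    [0,0,0],
    [0,0,0],
    [0,0,0],
    [0,0,0],
    [0,0,0],
    [0,0,0],
  ],
  grip=[30,27,27,27,27,27,27,27,27],
  grip_force=10,
)

```text
time: 9.02
eef_pos: [0.5007, 0.029, 0.0548]
eef_rot: [[0.977, 0.213, -0.001], [0.213, -0.977, 0.0], [-0.001, -0.0, -1.0]]
wrist_force: [-0.2, -0.5, 0.5]
grip_width: 0.305
```

```bash
python3 - <<'E'
from h import *
go([.5,.0292,.0535],12.4)
E
```

```text
t 9.02 pos [0.5007 0.029  0.0548] yaw 12.31 -> shift mm [-0.7 -0.4  1.3] rz -0.0016 F [-0.2 -0.5  0.5] g 26.5
```

move_arm(
  xyz=[
    [-0.5,-0.3,1],
    [-0.5,-0.3,1],
    [-0.5,-0.3,1],
    [-0.5,-0.3,1],
    [-0.5,-0.3,1],
    [-0.5,-0.3,1],
    [-0.5,-0.3,1],
    [-0.5,-0.3,1],
  ],
  delta_rot=[
    [0,0,0],
    [0,0,0],
    [0,0,0],
    [0,0,0],
    [0,0,0],
    [0,0,0],
    [0,0,0],
    [0,0,0],
  ],
  grip=[22,18,15,12,9,9,9,9],
  grip_force=10,
)

```text
time: 9.68
eef_pos: [0.5006, 0.0291, 0.0543]
eef_rot: [[0.977, 0.213, 0.001], [0.213, -0.977, -0.0], [0.001, 0.0, -1.0]]
wrist_force: [-1.2, 0.7, 2.3]
grip_width: 0.134
```

move_arm(
  xyz=[
    [0,0,-2],
    [0,0,-4],
    [0,0,-7],
    [0,0,-11],
    [0,0,-16],
    [0,0,-24],
    [0,0,-36],
    [0,0,-50],
    [0,0,-66],
    [0,0,-66],
  ],
  delta_rot=[
    [0,0,0],
    [0,0,0],
    [0,0,0],
    [0,0,0],
    [0,0,0],
    [0,0,0],
    [0,0,0],
    [0,0,0],
    [0,0,0],
    [0,0,0],
  ],
  grip=[9,9,9,9,9,9,9,9,9,9],
)

```text
time: 10.52
eef_pos: [0.5023, 0.029, 0.123]
eef_rot: [[0.977, 0.213, 0.006], [0.213, -0.977, -0.001], [0.006, 0.002, -1.0]]
wrist_force: [1.0, -0.1, -0.1]
grip_width: 0.136
```

```bash
python3 - <<'E'
from h import *
import pickle
d=snap("wrist"); pickle.dump(d,open("w4.pkl","wb")); im=d["pixels"]
cv2.imwrite("pics/w4.png",cv2.convertScaleAbs(cv2.resize(im[130:330,180:380],(560,560),interpolation=cv2.INTER_CUBIC),alpha=1.5)); go([.494,-.228,.12],12.4)
E
```

```text
t 10.57 pos [0.5016 0.029  0.1218] yaw 12.31 -> shift mm [-62.3 249.5   2. ] rz -0.0015 F [ 0.3 -0.4 -0.2] g 11.9
```

View pics/w4.png

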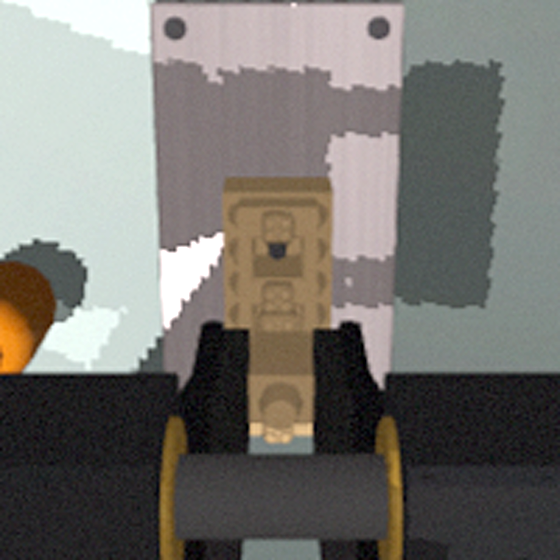

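move_arm(
  xyz=[
    [-4,16,0],
    [-10,41,0],
    [-18,72,0],
    [-27,108,0],
    [-36,144,0],
    [-45,180,0],
    [-53,212,10],
    [-59,236,25],
    [-62,249,45],
    [-62,249.5,62],
    [-62,249.5,72],
    [-62,249.5,78],
  ],
  delta_rot=[
    [0,0,0],
    [0,0,0],
    [0,0,0],
    [0,0,0],
    [0,0,0],
    [0,0,0],
    [0,0,0],
    [0,0,0],
    [0,0,0],
    [0,0,0],
    [0,0,0],
    [0,0,0],
  ],
  grip=[9,9,9,9,9,9,9,9,9,9,9,9],
)

```text
time: 11.57
eef_pos: [0.4916, -0.2271, 0.0401]
eef_rot: [[0.977, 0.213, -0.003], [0.213, -0.977, 0.002], [-0.003, -0.003, -1.0]]
wrist_force: [0.1, 0.5, -0.5]
grip_width: 0.136
```

move_arm(
  xyz=[
    [0,0,0],
    [0,0,0],
    [0,0,0],
  ],
  delta_rot=[
    [0,0,0],
    [0,0,0],
    [0,0,0],
  ],
  grip=[9,9,9],
)

```text
time: 11.82
eef_pos: [0.4935, -0.2274, 0.0427]
eef_rot: [[0.977, 0.214, 0.001], [0.214, -0.977, -0.001], [0.001, 0.001, -1.0]]
wrist_force: [0.2, -0.3, 0.0]
grip_width: 0.136
```

```bash
python3 - <<'E'
from h import *
import pickle
d=snap("wrist"); pickle.dump(d,open("w5.pkl","wb")); im=d["pixels"]
cv2.imwrite("pics/w5.png",im); go([.494,-.228,.0343],12.4)
print(np.round(manip.observe()["eef_rot"],4).tolist())
E
```

```text
t 11.87 pos [ 0.4936 -0.2275  0.0429] yaw 12.37 -> shift mm [0.3 0.5 8.6] rz -0.0005 F [0.1 0.4 0.1] g 11.8
[[0.9768, 0.2142, 0.0012], [0.2142, -0.9768, -0.0009], [0.001, 0.0012, -1.0]]
```

View pics/w5.png

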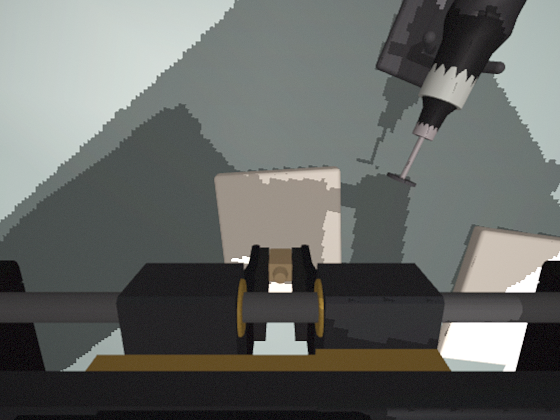

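move_arm(
  xyz=[
    [0,0,3],
    [0,0,6],
    [0,0,7],
    [0,0,7.5],
    [0,0,7.5],
  ],
  delta_rot=[
    [0,0,0],
    [0,0,0],
    [0,0,0],
    [0,0,0],
    [0,0,0],
  ],
  grip=[9,9,9,9,9],
)

```text
time: 12.28
eef_pos: [0.493, -0.2277, 0.0345]
eef_rot: [[0.977, 0.213, -0.0], [0.213, -0.977, 0.0], [-0.0, -0.0, -1.0]]
wrist_force: [-0.0, -1.0, -0.4]
grip_width: 0.134
```

move_arm(
  xyz=[
    [0,0,0.3],
    [0,0,0.6],
    [0,0,0.6],
  ],
  delta_rot=[
    [0,0,0],
    [0,0,0],
    [0,0,0],
  ],
  grip=[9,9,9],
)

```text
time: 12.53
eef_pos: [0.493, -0.2278, 0.0343]
eef_rot: [[0.977, 0.213, 0.0], [0.213, -0.977, -0.0], [0.0, 0.0, -1.0]]
wrist_force: [0.3, 0.7, 3.4]
grip_width: 0.137
```

move_arm(
  xyz=[
    [0,0,0],
    [0,0,0],
    [0,0,0],
    [0,0,0],
    [0,0,0],
    [0,0,-8],
    [0,0,-20],
    [0,0,-50],
    [0,0,-85],
    [0,0,-90],
    [0,0,-90],
    [0,0,-90],
  ],
  delta_rot=[
    [0,0,0],
    [0,0,0],
    [0,0,0],
    [0,0,0],
    [0,0,0],
    [0,0,0],
    [0,0,0],
    [0,0,0],
    [0,0,0],
    [0,0,0],
    [0,0,0],
    [0,0,0],
  ],
  grip=[13,15,18,22,26,30,30,30,30,30,30,30],
)

```text
time: 13.53
eef_pos: [0.4929, -0.2277, 0.1244]
eef_rot: [[0.977, 0.213, 0.001], [0.213, -0.977, -0.0], [0.0, 0.001, -1.0]]
wrist_force: [0.2, -0.1, -0.2]
grip_width: 0.34
```

```bash
python3 - <<'E'
from h import *
d=snap("wrist"); im=d["pixels"]; t=snap("scene")["pixels"]; tp=snap("top")["pixels"]
a=cv2.resize(im[130:290,200:360],(400,400),interpolation=cv2.INTER_CUBIC)
b=cv2.resize(t[175:325,200:400],(400,300),interpolation=cv2.INTER_CUBIC); b=cv2.copyMakeBorder(b,0,100,0,0,cv2.BORDER_CONSTANT)
cv2.imwrite("pics/w6.png",np.hstack([a,b])); go([.494,-.228,.0343],12.4)
E
```

```text
t 13.68 pos [ 0.4921 -0.2272  0.1227] yaw 12.31 -> shift mm [ 1.9  1.4 88.4] rz -0.0017 F [-1.1 -1.  -0. ] g 30.0
```

View pics/w6.png

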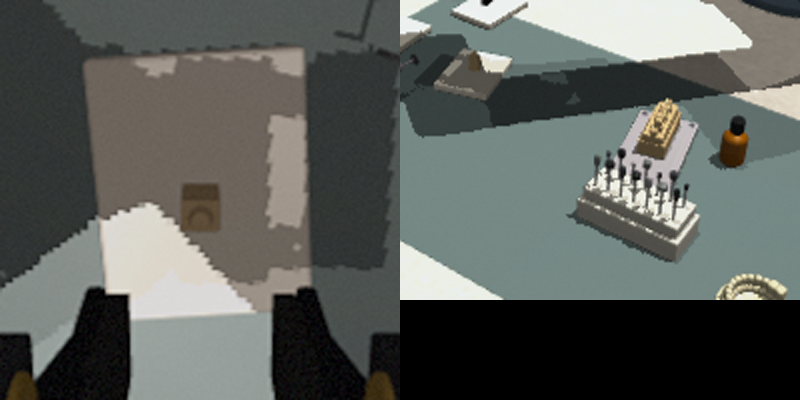

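move_arm(
  xyz=[
    [2,-40,-10],
    [4,-80,-20],
    [6,-120,-20],
    [9,-160,-20],
    [11,-200,-20],
    [12,-235,-20],
    [12,-250,-20],
    [12,-250,-20],
    [12,-250,-20],
    [12,-250,-20],
  ],
  delta_rot=[
    [0,0,0],
    [0,0,0],
    [0,0,0],
    [0,0,0],
    [0,0,0],
    [0,0,0],
    [0,0,0],
    [0,0,0],
    [0,0,0],
    [0,0,0],
  ],
  grip=[70,85,85,85,85,85,85,85,85,85],
)

```text
time: 14.52
eef_pos: [0.4519, 0.0184, 0.1434]
eef_rot: [[0.977, 0.213, -0.0], [0.213, -0.977, -0.0], [-0.0, 0.0, -1.0]]
wrist_force: [0.4, -0.0, -0.0]
grip_width: 0.954
```

```bash
python3 - <<'E'
from h import *
d=snap("wrist"); im=d["pixels"]; t=snap("scene")["pixels"]; print(proj(d,[.48,.025,.036]))
u,v=map(int,proj(d,[.482,.025,.036])); v=min(v,350)
a=cv2.resize(im[v-70:v+70,u-50:u+50],(400,560),interpolation=cv2.INTER_CUBIC)
b=cv2.resize(t[205:275,300:350],(400,560),interpolation=cv2.INTER_CUBIC)
cv2.imwrite("pics/w7.png",cv2.convertScaleAbs(np.hstack([a,b]),alpha=1.3)); go([.494,-.228,.0343],12.4)
E
```

```text
[279.6153552  173.47580756]
t 14.62 pos [0.4521 0.0178 0.1436] yaw 12.21 -> shift mm [-11.  249.1 109.4] rz -0.0033 F [ 0.5 -0.  -0.2] g 84.3
```

View pics/w7.png

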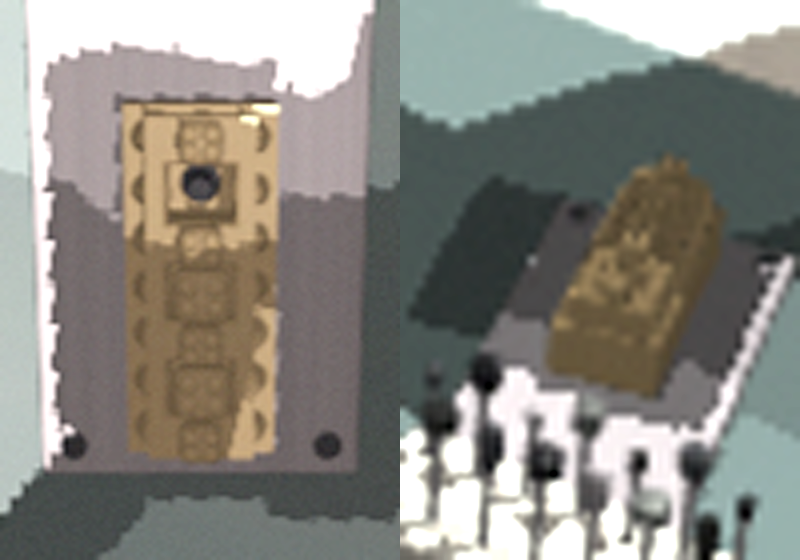

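The model sits flat on the stand. Its socket at (200,185) is empty with the pin showing, and both crowned dies, at (202,293) and (202,390), sit at the same level as the fixed teeth. The gripper is touching nothing, so I'm handing in.

```bash
python3 -c "
from h import *
print(job.finish_job(), manip.observe()['time'])"
```

```text
the job is handed in; nothing more can be done
the job is handed in; nothing more can be done
```

The prepared die is standing upright near the middle of the white slab farthest to the robot's left. The model is flat on the push-out stand. I handed the job in at about 14.6 s, under the 58 s limit.

- **Push-out:** I gripped the model by its base and turned it about 90° to lie along the stand. I then lowered it so the pin entered the hole under the prepared die, in the end socket. It touched the base at the expected height with about 4 N, and a close wrist view showed the die raised.
- **Die to slab:** I gripped the exposed shank below the stump with 10 N; the jaws read 11.8 mm against 12 mm nominal. I set it down with about 3 N of contact and released it.
- **Last checks:** Wrist views showed the die upright on the slab, the emptied socket with the pin visible, and both crowned dies level with the fixed teeth. The last scene view showed the bottle and bur block standing in place, but I did not measure any of the bystanders' positions afterwards.
- **Disagreement:** My first rough read of the pin from the top view was about 3.5 mm off the wrist view sideways. The centre of the stand's plate, fitted from the top view, agreed with the wrist view to within 1 mm, so I used that. No other check failed.

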